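Put the hand tools back in their shadow tray

ROBOT

A 6-joint arm with a two-finger parallel gripper is mounted at the origin on a cart in front of the work surface, level with it; the furniture and walls round the work are solid. World frame = base frame: x ahead of the robot, y to its left, z up, the work surface at z = 0. Lengths are in m, angles in rad, forces in N, time in s.
With the tool pointing down it reaches from about 0.35 to 0.875 m from the base axis. Payload 4.2 kg.
Tool frame: the origin (TCP) lies at the very end of the fingers, on their centre line; the grasp point (between the pads) lies 19 mm behind it (bot.pinch_z is the distance from the TCP to the grasp point, in m); z points along the fingers, y is the line along which they close (so a half turn about z gives the same grasp; the last joint's range is limited). The gripper opens to 87 mm and grips with 3 to 60 N. Pads are 19 mm wide; open, the fingers measure 117 mm over their backs; the gripper's body (75 mm by 190 mm) begins 51 mm behind the grasp point.
Start: joints at [-0.943, 0.385, 0.008, 0, -1.194, -0.259], TCP at [0.225, -0.583, 0.223] pointing down, gripper open.
Joint ranges: [-3.14, 3.14], [-1.21, 2.06], [-1.07, 1.41], [-3.16, 2.05], [-2.99, -0.16], [-3.1, 3.1]. Speed limits (rad/s): [2.79, 2.79, 3.14, 3.14, 3.14, 3.14].

INTERFACE

Orientations are given as a rotation vector (axis times angle).
In Python, from rig import bot, telemetry, imaging gives the robot as it stands. Calls block until the motion is done:
- bot.goto(position, orientation): joint-space move of the TCP to a pose.
- bot.servo_line(position, rotation=None, rate=0.15, until_force=None): straight line of the TCP; rotation=None keeps the orientation; rate is the mean speed in m/s. With until_force (N) it stops when the force on the tool has changed by that much, and returns True; else False.
- bot.move_joints(angles): joint-space move.
- bot.move_gripper(opening): opening from 0.0 (shut) to 1.0 (fully open); the grip force is fixed at half the most; returns when the fingers have stopped.
- bot.hold(seconds).
- bot.solve_ik(position, orientation): joint angles nearest the present ones, or None.
- telemetry.observe(): the state.
- imaging.grab_frame(name): name is "side" or "top"; returns the picture (420x560x3 uint8, red, green, blue); there is no depth.
- imaging.calibration(name): a dict with "fov_y" (degrees; the focal length in pixels is half the picture's height over the tangent of half this angle, whatever the lens; pixels are square), "cx", "cy" (the principal point, pixels), "position" and "rotation" of the camera in the world. Camera axes: x right, y up, looking along -z (the intrinsics and any distortion apply to the point x, -y, -z); pixel columns grow to the right and rows downward; lengths in m; the calibration is good to about 2 mm. A picture is of the moment at which its call begins. calibration takes no time and is no camera call.
A pose or a line that the arm cannot do raises bot.IKError and nothing moves.
- bot.finish_job(): hands the job in; it is judged then, once.
The state is a dict: "time_s": time; "joint_positions": joint angles; "joint_velocities": joint speeds; "joint_torque": joint torques, N m; "tool_pos": TCP position; "ee_rot": TCP orientation; "wrist_force": force on the tool from outside, world axes, zero at the start; "ft_torque": the same for the moment, N m; "width": opening from 0.0 (shut) to 1.0 (fully open); "finger_force": force on a finger pad.
Only numpy, scipy, OpenCV 4.12 (cv2) and the standard library are available. Lean on these libraries where they do the work, as an engineer would, in place of code of your own. Each camera call takes 0.05 s, during which the arm holds its last target. There are 200 camera calls.

TASK

Put the four hand tools that lie within reach to the left and right of the blue tool tray (side cutters, long-nose pliers, screwdriver, tweezers) back in the tray, each lying fully home in the foam cut-out of its own shape. Leave the marker pen and the oscilloscope probe lying where they are.

Things in the scene. Friction and masses are not known exactly. Their poses are not given: they have to be found in the camera images.
- cutters_mid (a point): Red-handled side cutters lying flat, 154 mm long, 53 mm over the handles, 12 mm thick, about 75 g. The point is half-way up between the two handles at their widest (52 mm outside to outside, sides parallel there for 20 mm: grip here; further forward they taper); y points to the short jaws (jaw tips 107 mm ahead, handle ends 47 mm behind), x across, z up.
- pliers_mid (a point): Blue-handled long-nose pliers lying flat, 178 mm long, 53 mm over the handles, 12 mm thick, about 85 g. The point is half-way up between the two handles at their widest (52 mm outside to outside, sides parallel there for 20 mm: grip here; further forward they taper); y points to the long thin nose (its tip 131 mm ahead, handle ends 47 mm behind), x across, z up.
- driver_mid (a point): Cross-head screwdriver with a yellow handle, lying, 156 mm long, handle 24 mm wide and 20 mm high, about 50 g. The point is in the handle, half-way up; y points to the handle's end (52 mm ahead), the blade's tip is 103 mm behind, x across, z up.
- tweezers_mid (a point): Steel tweezers lying on edge, 126 mm long, 13 mm over both arms, 9 mm high, rigid, about 18 g. The point is half-way along, half-way up between the arms; y along them to the joined end, x across, z up. Carry things at 0.2 m or more: behind the tools stands a soldering station, its iron 156 mm high in the stand.
- nest_cutters: Dark foam insert 84x224x24 mm in the blue tray (rim 26 mm high), cut-out for the side cutters: 62 mm broad near end, front end stout, to 115 mm past the origin; bed 12 mm up. Home: jaws to +x, its point over the origin; play 5 mm each side, 8 mm each end. Origin: underside (2 mm over bench), middle of the finger channel (52 mm wide, cut across all inserts, floor 6 mm up); x to far end, z up.
- nest_pliers: Dark foam insert 84x224x24 mm in the blue tray (rim 26 mm high), cut-out for the long-nose pliers: 62 mm broad near end, front end slim, to 139 mm past the origin; bed 12 mm up. Home: nose to +x, its point over the origin; play 5 mm each side, 8 mm each end. Origin: underside (2 mm over bench), middle of the finger channel (52 mm wide, cut across all inserts, floor 6 mm up); x to far end, z up.
- nest_driver: Dark foam insert 84x224x24 mm in the blue tray (rim 26 mm high), cut-out for the screwdriver: 34 mm bay for the handle (near), 17 mm slot for the blade (far); bed 10 mm up. Home: blade to +x, its point over the origin; play 5 mm each side, 8 mm each end. Origin: underside (2 mm over bench), middle of the finger channel (52 mm wide, cut across all inserts, floor 6 mm up); x to far end, z up.
- nest_tweezers: Dark foam insert 84x224x24 mm in the blue tray (rim 26 mm high), cut-out for the tweezers: plain slot 22x144 mm; bed 15 mm up. Home: on edge, either way round, its point over the origin; play 4 mm each side, 9 mm each end. Origin: underside (2 mm over bench), middle of the finger channel (52 mm wide, cut across all inserts, floor 6 mm up); x to far end, z up.
- marker_mid (a point): Black marker pen lying on the bench, 130 mm long, 11 mm thick, not a tool of the tray; the point is at its middle, y along it.
- probe_mid (a point): Black oscilloscope probe lying on the bench, 92 mm long, 11 mm thick, not a tool of the tray; the point is at its middle, y along it.

How it is judged:
At the end, for the whole second after the job is handed in: Each of the four tools lies at rest in the cut-out of its own shape: its listed point within 8 mm across and 12 mm along of the insert's origin, no more than 3 mm above its height when resting on the bed, its length within 0.12 rad of the cut-out's (x of cutters_mid in the frame of nest_cutters between -0.012 and 0.012 m and y of cutters_mid in the frame of nest_cutters between -0.008 and 0.008 m and z of cutters_mid in the frame of nest_cutters below 0.021 m and angle between the y axis of cutters_mid and the x axis of nest_cutters, either way round below 0.12 rad and linear speed of each of cutters, pliers, driver, tweezers below 0.02 m/s and x of pliers_mid in the frame of nest_pliers between -0.012 and 0.012 m and y of pliers_mid in the frame of nest_pliers between -0.008 and 0.008 m and z of pliers_mid in the frame of nest_pliers below 0.021 m and angle between the y axis of pliers_mid and the x axis of nest_pliers, either way round below 0.12 rad and x of driver_mid in the frame of nest_driver between -0.012 and 0.012 m and y of driver_mid in the frame of nest_driver between -0.008 and 0.008 m and z of driver_mid in the frame of nest_driver below 0.023 m and angle between the y axis of driver_mid and the x axis of nest_driver, either way round below 0.12 rad and x of tweezers_mid in the frame of nest_tweezers between -0.012 and 0.012 m and y of tweezers_mid in the frame of nest_tweezers between -0.008 and 0.008 m and z of tweezers_mid in the frame of nest_tweezers below 0.0225 m and angle between the y axis of tweezers_mid and the x axis of nest_tweezers, either way round below 0.12 rad); the robot touches nothing.
It fails at once if the marker pen or the probe was moved more than 30 mm (distance of any of marker_mid, probe_mid from where it was at the start of the episode above 0.03 m).
It also fails if it takes over 115 s, if anything falls off the work surface, if the arm or the gripper's body presses on something with over 40 N, if the wrist force passes 120 N, or if a joint passes its speed limit or range.

## Working session

There is one attempt and no reset: what is moved stays moved. The work goes in short steps, each a Python script; the robot and the scene stay as the last script left them, time stands still between calls to the robot, and variables do not carry over. Pictures are saved under pics/ and viewed, at most 14 in all, crops included, and the job is handed in when it is done.

```bash
ls; mkdir -p pics; python3 - <<'E'
from rig import bot, telemetry, imaging
import cv2
for n in("top","side"):
    cv2.imwrite(f"pics/{n}0.png",cv2.resize(imaging.grab_frame(n)[:,:,::-1],(800,600),interpolation=cv2.INTER_CUBIC)); print(n,imaging.calibration(n))
print(telemetry.observe())
E
```

```text
pics
top {'fov_y': 53.78195244675186, 'cx': 282.19459554847, 'cy': 214.85158817333203, 'position': array([ 0.37199009, -0.03044134,  1.29062265]), 'rotation': array([ 0.0710287 , -0.0478685 , -1.54699823])}
side {'fov_y': 47.22253168781223, 'cx': 283.8191341662095, 'cy': 207.46222668795565, 'position': array([0.01629373, 1.16874832, 0.91152075]), 'rotation': array([ 0.25655391, -1.32172024, -2.47543153])}
{'time_s': 0.1, 'joint_positions': array([-9.43370307e-01,  3.85456825e-01,  6.82976718e-03, -4.15989372e-04,
       -1.19402381e+00, -2.58591928e-01]), 'joint_velocities': array([-0.00179477, -0.00198434,  0.00305537,  0.00118373, -0.00047654,
        0.00059158]), 'joint_torque': array([-9.69795037e-04, -3.91688061e+01,  1.87934500e+01,  4.23198760e+00,
        1.34460814e-02, -5.85843395e-05]), 'tool_pos': array([ 0.22515573, -0.58248318,  0.22161194]), 'ee_rot': array([ 5.75766009e-01, -3.08792645e+00, -2.89184536e-03]), 'wrist_force': array([-0.02164429,  0.11452844,  0.22162432]), 'ft_torque': array([-0.01919099,  0.02285519,  0.01288714]), 'finger_force': 0.0, 'width': 0.998786712584051}
```

View pics/top0.png

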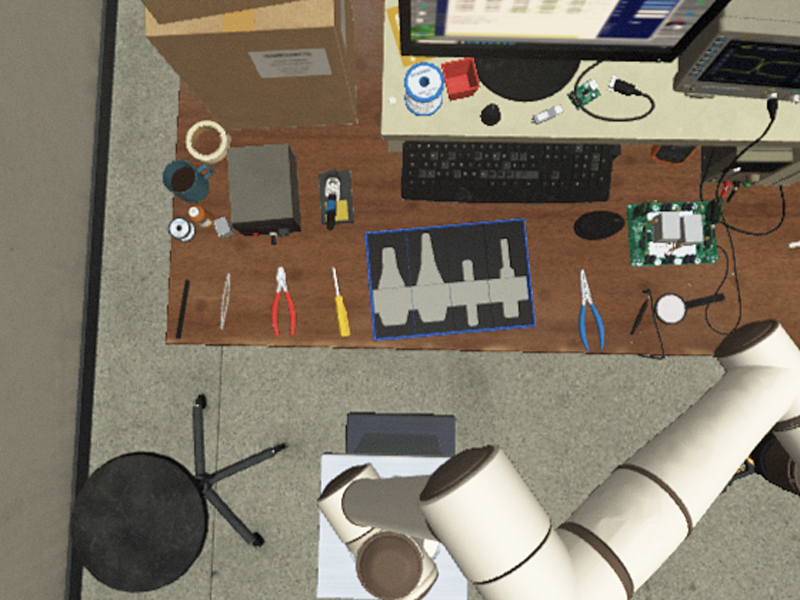

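View pics/side0.png

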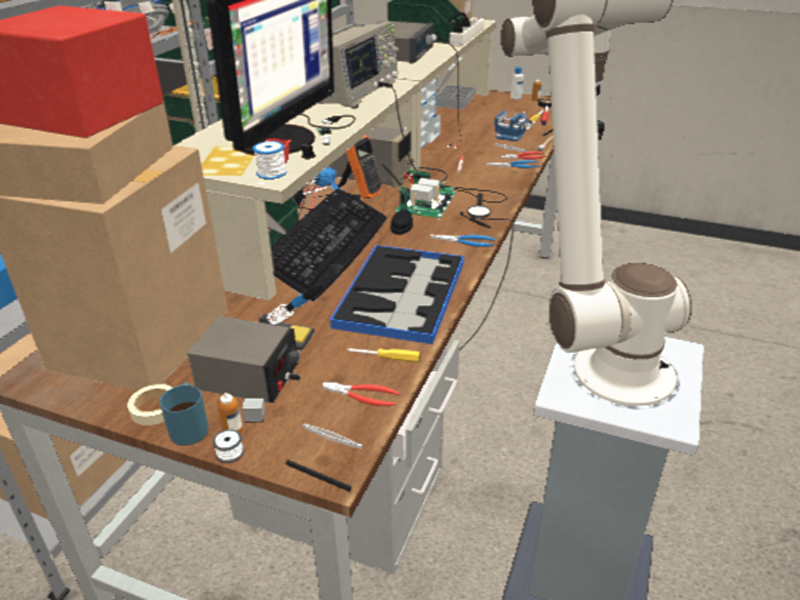

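The top view shows, from left to right in the 800-px frame, the marker (183,308), tweezers (226,300), cutters (284,302) and driver (342,302). Next come the tray (450,280), pliers (591,310) and probe (641,312). The inserts from the left are cutters, pliers, tweezers (plain slot) and driver. The iron stands at (333,195).

```bash
cat > h.py <<'E'
import numpy as np, cv2
from scipy.spatial.transform import Rotation as R
from rig import bot, telemetry, imaging
def unproj(name,px,z):
    c=imaging.calibration(name); f=210/np.tan(np.radians(c['fov_y']/2))
    px=np.asarray(px,float).reshape(-1,2)
    d=np.c_[(px[:,0]-c['cx'])/f,-(px[:,1]-c['cy'])/f,-np.ones(len(px))]@R.from_rotvec(c['rotation']).as_matrix().T
    p=np.asarray(c['position']); return (p+d*((z-p[2])/d[:,2])[:,None])[:,:2]
def project(name,P):
    c=imaging.calibration(name); f=210/np.tan(np.radians(c['fov_y']/2))
    q=(np.asarray(P,float).reshape(-1,3)-c['position'])@R.from_rotvec(c['rotation']).as_matrix()
    return np.c_[c['cx']+f*q[:,0]/-q[:,2], c['cy']-f*q[:,1]/-q[:,2]]
def blob(mask,win,name,z):
    """largest blob in window x0,y0,x1,y1 -> world minAreaRect centre, long dir, sizes, contour points"""
    x0,y0,x1,y1=win; m=np.zeros_like(mask); m[y0:y1,x0:x1]=mask[y0:y1,x0:x1]
    m=cv2.morphologyEx(m,cv2.MORPH_CLOSE,np.ones((3,3),np.uint8))
    cs,_=cv2.findContours(m,cv2.RETR_EXTERNAL,cv2.CHAIN_APPROX_NONE); c=max(cs,key=cv2.contourArea)
    w=unproj(name,c.reshape(-1,2),z)*1000
    (cx,cy),(a,b),_=r=cv2.minAreaRect(w.astype(np.float32)); B=cv2.boxPoints(r)
    e=[B[1]-B[0],B[2]-B[1]]; d=max(e,key=np.linalg.norm); d=d/np.linalg.norm(d); d*= np.sign(d[0])
    return np.array([cx,cy]),d,(max(a,b),min(a,b)),w,c
E
python3 - <<'E'
from h import *
im=imaging.grab_frame("top"); hsv=cv2.cvtColor(im,cv2.COLOR_RGB2HSV); H,S,V=[hsv[...,i].astype(int) for i in range(3)]
u=lambda b:(b*255).astype(np.uint8)
wood=(H<16)&(S>70)&(V<150)
masks=dict(cut=(u(~wood),(185,182,212,238),.006),pli=(u(~wood),(400,184,427,247),.006),drv=(u(~wood),(228,184,248,238),.008),
 twz=(u(~wood),(150,186,166,234),.008),tray=(u((H>100)&(H<130)&(S>120)),(240,145,385,245),.026),mark=(u(V<50),(118,190,138,240),.01),probe=(u(V<50),(436,198,456,236),.01))
out=im.copy()
for k,(m,w,z) in masks.items():
    c,d,s,_,ct=blob(m,w,"top",z); cv2.drawContours(out,[ct],-1,(255,0,255),1)
    print(k,c.round(1),'yaw',np.degrees(np.arctan2(d[1],d[0])).round(1),np.round(s,1),'r',np.hypot(*c).round())
cv2.imwrite("pics/a.png",cv2.resize(im[145:250,250:380,::-1],None,fx=5,fy=5,interpolation=cv2.INTER_CUBIC))
a=np.hstack([out[180:250,118:258],out[180:250,395:460]])
cv2.imwrite("pics/b.png",cv2.resize(a[:,:,::-1],(800,273),interpolation=cv2.INTER_NEAREST))
E
```

```text
cut [477.5 251.3] yaw 2.1 [153.9  53.2] r 540.0
pli [ 474.7 -413.3] yaw 5.1 [177.4  53.6] r 629.0
drv [477.4 130. ] yaw 11.3 [154.8  25.5] r 495.0
twz [474.6 380.7] yaw -7.7 [122.7  15.5] r 608.0
tray [ 531.6 -107.4] yaw -83.6 [346.7 235.4] r 542.0
mark [454.8 472. ] yaw -6.5 [125.9   7.8] r 655.0
probe [ 458.8 -518.1] yaw -22.6 [75.3  7.9] r 692.0
```

View pics/a.png

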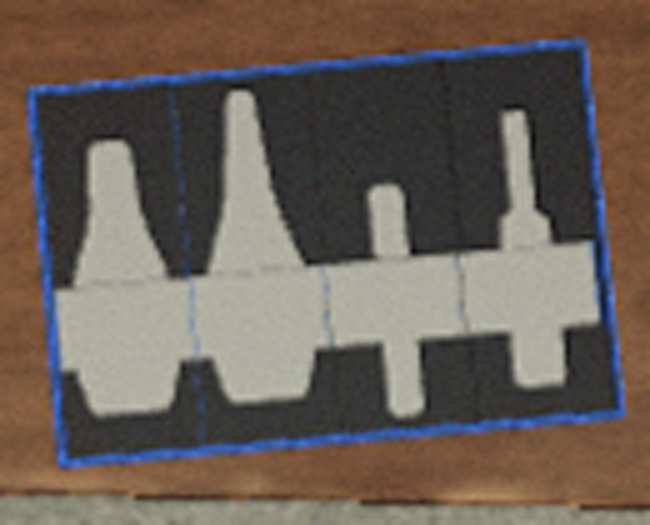

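View pics/b.png

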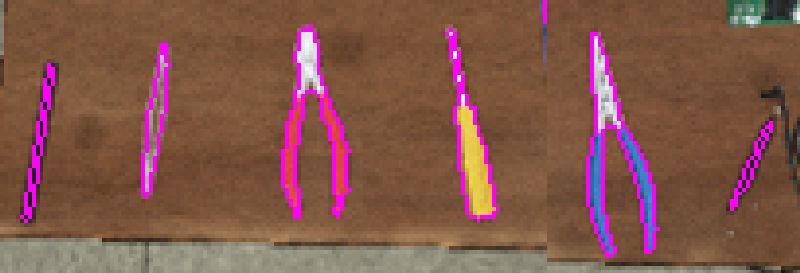

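The masks fit: measured lengths are 154/177/155/123 mm, and the tray is 347x235. The pliers and cutters need a symmetry axis, so I'll use area PCA. Next I measure the finger channel.

```bash
cat > meas.py <<'E'
from h import *
import json
im=imaging.grab_frame("top"); hsv=cv2.cvtColor(im,cv2.COLOR_RGB2HSV); H,S,V=[hsv[...,i].astype(int) for i in range(3)]
u=lambda b:(b*255).astype(np.uint8)
wood=(H<16)&(S>70)&(V<150); out={}
for k,w,z,back in (("cutters",(185,182,212,238),.006,47),("pliers",(400,184,427,247),.006,47),("driver",(228,184,248,238),.008,52),("tweezers",(150,186,166,234),.006,None)):
    ct=blob(u(~wood),w,"top",z)[4]; m=np.zeros(im.shape[:2],np.uint8); cv2.drawContours(m,[ct],-1,255,-1)
    p=unproj("top",np.argwhere(m)[:,::-1],z)*1000; mu,ev=cv2.PCACompute(p.astype(np.float32),mean=None)
    d=ev[0]*np.sign(ev[0][0]); n=np.array([-d[1],d[0]]); q=(p-mu)@np.c_[d,n]
    lo,hi=q.min(0)-.5,q.max(0)+.5; t=(lo[0]+hi[0])/2 if back is None else lo[0]+back+.5
    P=(mu+d*t+n*(0 if back else (lo[1]+hi[1])/2)).ravel()
    out[k]=dict(p=(P/1000).tolist(),yaw=float(np.arctan2(d[1],d[0])))
    print(k,P.round(1),'yaw',np.degrees(out[k]['yaw']).round(1),'size',(hi-lo).round(1),'cross',lo[1].round(1),hi[1].round(1))
c,d,s,_,_=blob(u((H>100)&(H<130)&(S>120)),(240,145,385,245),"top",.026)   # d ~ -y
ax=np.array([-d[1],d[0]]) ; ax*=np.sign(ax[0]); L=np.array([-ax[1],ax[0]])  # insert x, insert y (left)
samp=lambda a,l:V_f(a,l)
def V_f(a,l):
    P=(c+np.outer(a,ax)+np.outer(l,L))/1000; px=project("top",np.c_[P,np.full(len(P),.026)]).astype(np.float32)
    return cv2.remap(im.mean(2).astype(np.float32),px[:,0],px[:,1],cv2.INTER_LINEAR).ravel()
a=np.arange(-110,112,.5); o=[]
for l in (160,93,80,10,-8,-75,-93,-160):
    v=V_f(a,np.full(len(a),l))>110; i=np.flatnonzero(v); o.append((a[i[0]],a[i[-1]])); print('chan',l,o[-1])
ch=np.median([sum(x)/2 for x in o[2:]]); print('channel',ch,'yaw',np.degrees(np.arctan2(ax[1],ax[0])))
for k,l0,aa in (("cutters",126,(-38,50)),("pliers",42,(-38,60)),("tweezers",-42,(-45,45)),("driver",-126,(-40,70))):
    b=np.arange(-38,38.5,.5)
    for x in aa:
        i=np.flatnonzero(V_f(np.full(len(b),ch+x),l0+b)>110); print(k,x,'centre',(b[i[0]]+b[i[-1]])/2,'w',b[i[-1]]-b[i[0]])
    out['nest_'+k]=dict(p=((c+ch*ax+l0*L)/1000).tolist(),yaw=float(np.arctan2(ax[1],ax[0])))
    print(k,np.round(out['nest_'+k]['p'],4))
v=V_f(a,np.full(len(a),-42.))>110; print('tweezer slot along',a[v][[0,-1]]-ch)
json.dump(out,open('poses.json','w'))
E
python3 meas.py
```

```text
cutters [446.4 251.2] yaw 6.0 size [156.1  53.1] cross -25.8 27.3
pliers [ 432.9 -417.3] yaw 9.7 size [179.2  54.8] cross -27.4 27.4
driver [452.5 125.3] yaw 11.7 size [155.8  26.5] cross -13.3 13.2
tweezers [474.7 381.1] yaw -4.8 size [124.1  17. ] cross -8.3 8.7
chan 160 (np.float64(-59.0), np.float64(-9.0))
chan 93 (np.float64(-59.5), np.float64(-9.0))
chan 80 (np.float64(-59.0), np.float64(-8.5))
chan 10 (np.float64(-59.5), np.float64(-8.5))
chan -8 (np.float64(-59.0), np.float64(-9.0))
chan -75 (np.float64(-59.0), np.float64(-9.0))
chan -93 (np.float64(-59.0), np.float64(-8.5))
chan -160 (np.float64(-58.5), np.float64(-8.5))
channel -33.875 yaw 6.3743463
cutters -38 centre -0.25 w 55.5
cutters 50 centre -0.75 w 42.5
cutters [0.484  0.0141]
pliers -38 centre 0.0 w 56.0
pliers 60 centre 0.5 w 36.0
pliers [ 0.4934 -0.0694]
tweezers -45 centre 0.75 w 20.5
tweezers 45 centre 0.75 w 20.5
tweezers [ 0.5027 -0.1529]
driver -40 centre 1.25 w 31.5
driver 70 centre 1.75 w 13.5
driver [ 0.512  -0.2364]
tweezer slot along [-71.125  71.375]
```

Everything agrees: the channel measures about 50 mm, slot widths match, and cut-outs are centred to under 2 mm. I start with the pliers.

```bash
cat > act.py <<'E'
from h import *
import json
def rot(yaw,s):  # tool x along s*dir, z down
    x=s*np.array([np.cos(yaw),np.sin(yaw),0]); z=np.array([0,0,-1.]); return R.from_matrix(np.c_[x,np.cross(z,x),z]).as_rotvec()
def move(k,zpick,rel_h,bed,opening,grip_w,bias=0,s=None,pick_yaw=None):
    P=json.load(open('poses.json')); t,n=P[k],P['nest_'+k]; ty=t['yaw'] if pick_yaw is None else pick_yaw
    Z=.23; best=None
    for sg in (1,-1):
        a=bot.solve_ik([*t['p'],Z],rot(ty,sg)); b=bot.solve_ik([*n['p'],Z],rot(n['yaw'],sg))
        if a is None or b is None: continue
        c=max(abs(a[5]),abs(b[5]))
        if best is None or c<best[0]: best=(c,sg)
    sg=best[1]; print('s',best)
    bot.goto([*t['p'],Z],rot(ty,sg)); bot.move_gripper(opening)
    bot.servo_line([*t['p'],.04],rate=.3)
    print('hit',bot.servo_line([*t['p'],zpick],rate=.06,until_force=12))
    bot.move_gripper(max(0,grip_w/87-.15)); o=telemetry.observe(); print('width mm',o['width']*87,'f',o['finger_force'],'z',o['tool_pos'][2])
    zp=o['tool_pos'][2]
    bot.servo_line([*t['p'],.21],rate=.25)
    o=telemetry.observe(); print('lifted width mm',o['width']*87,o['finger_force'])
    L=np.array([-np.sin(n['yaw']),np.cos(n['yaw'])])*bias; q=np.array(n['p'])+L
    bot.goto([*q,.23],rot(n['yaw'],sg))
    bot.servo_line([*q,.06],rate=.3)
    print('place hit',bot.servo_line([*q,bed+.002+zp+rel_h],rate=.05,until_force=10),telemetry.observe()['tool_pos'])
    bot.move_gripper((grip_w+7)/87); bot.hold(.2)
    bot.servo_line([*q,.22],rate=.3); print('t',telemetry.observe()['time_s'])
def look(f,box=(240,140,390,250)):
    x0,y0,x1,y1=box; im=imaging.grab_frame("top")[y0:y1,x0:x1,::-1]
    cv2.imwrite(f,cv2.resize(im,None,fx=5,fy=5,interpolation=cv2.INTER_CUBIC))
E
python3 - <<'E'
from act import *
move("pliers",.004,.003,.012,1.0,52)
bot.goto([.40,.25,.25],rot(.1,1) ) if False else None
E
```

```text
s (np.float64(1.646253747682645), -1)
hit False
width mm 51.287480147085205 f 30.000943999266383 z 0.004099372153368624
lifted width mm 50.63300971568718 30.001217815565724
place hit False [ 0.49361388 -0.06939241  0.02121054]
t 9.15
```

```bash
python3 - <<'E'
from act import *
move("cutters",.004,.007,.012,1.0,52,bias=-.0015)
move("driver",.004,.003,.010,.6,24,bias=.0015)
move("tweezers",.002,.002,.015,.45,13,bias=.0007,pick_yaw=np.radians(-6.3))
bot.goto([.40,.35,.25],rot(0.1,-1)); look("pics/c.png")
E
```

```text
s (np.float64(1.3167125616295898), 1)
hit False
width mm 50.85279383751993 f 30.003243791056775 z 0.004040630485120565
lifted width mm 50.87402230284691 30.003352810736033
place hit False [0.4843797  0.0125957  0.02506141]
t 19.3083
s (np.float64(1.8272797491681763), 1)
hit False
width mm 21.42115092474781 f 29.998369608074427 z 0.004119733634421988
lifted width mm 21.52220750085118 29.99818107113242
place hit False [ 0.5121103  -0.23497397  0.01931041]
t 28.05
s (np.float64(1.6683064075066607), 1)
hit False
width mm 12.51034828280431 f 29.98739093542099 z 0.002130222873991939
lifted width mm 12.037367462525415 29.986478090286255
place hit False [ 0.50286228 -0.15221938  0.02125153]
t 38.9583
```

View pics/c.png

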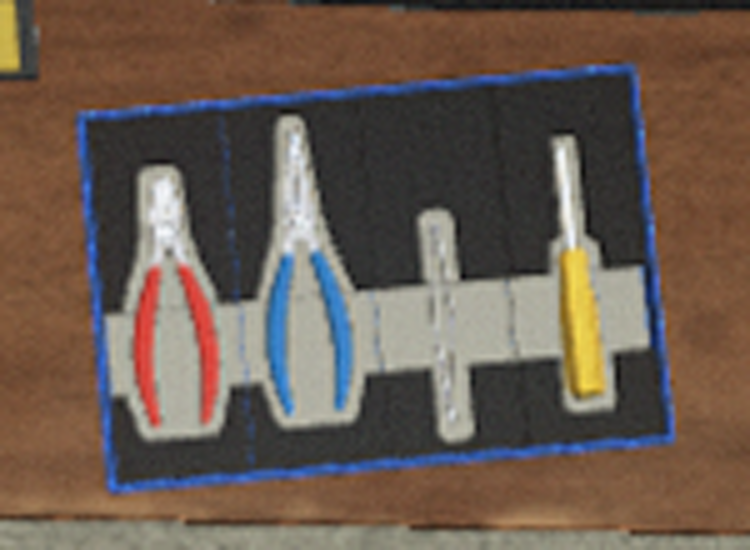

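The top view shows all four tools inside their own cut-outs, with grey margin all round. Handle centres are at about (178,345), (310,335), (444,325) and (582,320) in the crop. I check heights from the side.

```bash
python3 - <<'E'
from act import *
im=imaging.grab_frame("side")[165:245,225:335,::-1]; cv2.imwrite("pics/d.png",cv2.resize(im,None,fx=7,fy=7,interpolation=cv2.INTER_CUBIC))
E
```

```text
(no output)
```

View pics/d.png

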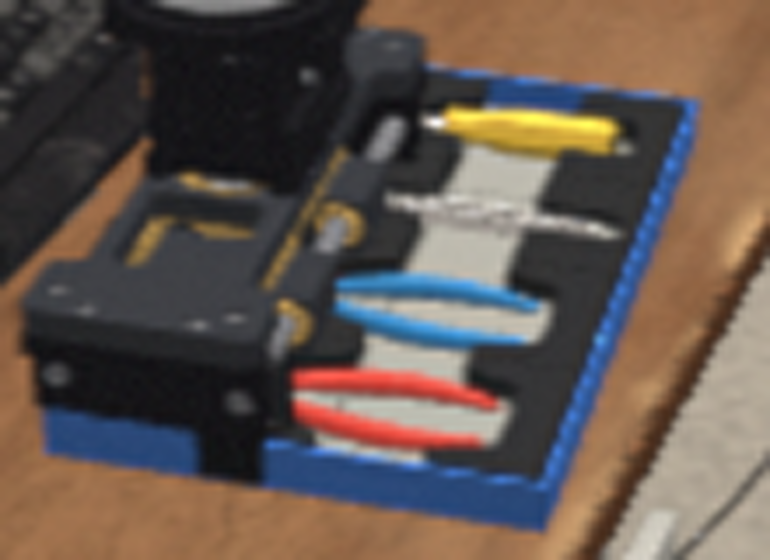

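The gripper hides the front half of the tray. I'll move it aside and look again.

```bash
python3 - <<'E'
from act import *
bot.move_joints([-.943,.385,.008,0,-1.194,-.259])
im=imaging.grab_frame("side")[165:245,225:335,::-1]; cv2.imwrite("pics/e.png",cv2.resize(im,None,fx=7,fy=7,interpolation=cv2.INTER_CUBIC))
E
```

```text
(no output)
```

View pics/e.png

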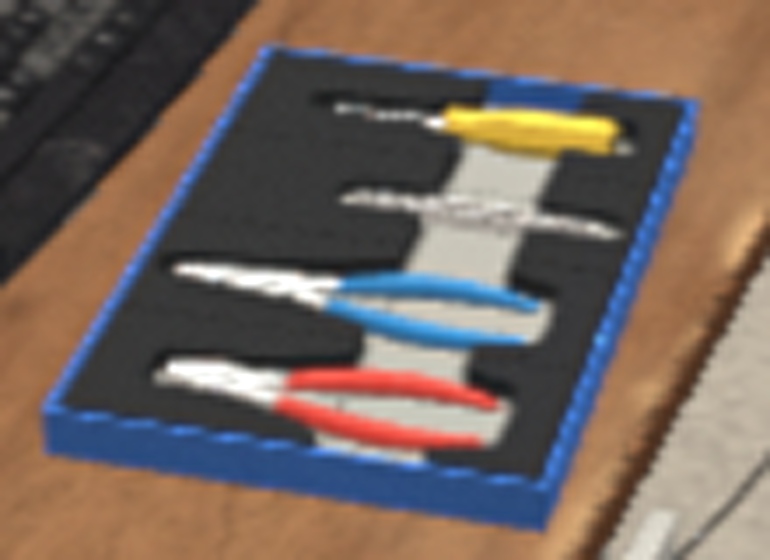

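The side view shows all four tools sunk level in their cut-outs, the driver's blade and the plier nose down in their slots, and nothing riding on a rim. I hand in.

```bash
python3 -c "
from rig import bot
print(bot.finish_job())"
```

```text
the job is handed in; nothing more can be done
None
```

I put the cutters, pliers, screwdriver and tweezers back in their own cut-outs, left the marker and probe alone, and handed the job in; the final top and side views show all four lying home, but the hand-in returned no verdict.

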